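# Lay the torch in its packing nest by the grip that the nest leaves room for

## Robot

A 6-joint arm with a two-finger parallel gripper is mounted at the origin on the work surface; the furniture and walls round the work are solid. World frame = base frame: x ahead of the robot, y to its left, z up, the work surface at z = 0. Lengths are in m, angles in degrees, forces in N, time in s.
With the tool pointing down it reaches from about 0.2 to 0.875 m from the base axis. Payload 3.4 kg.
Tool frame: the origin (TCP) lies midway between the tips of the shut fingers; the grasp point (between the pads) lies 19 mm behind it; z points along the fingers, y is the line along which they close (so a half turn about z gives the same grasp; the last joint's range is limited). The gripper opens to 94 mm and grips with 3 to 60 N. Pads are 16 mm wide; open, the fingers measure 119 mm over their backs; the gripper's body (75 mm by 177 mm) begins 78 mm behind the grasp point.
Start: joints at [-77.98, 15.808, 86.224, -0, 77.962, -6.933], TCP at [0.187, -0.544, 0.205] pointing down, gripper open.
Joint ranges: [-165.64, 165.64], [-43.16, 119.46], [12.63, 154.43], [-67.54, 247.53], [6.08, 155.33], [-154.97, 154.97]. Speed limits (degrees/s): [147.25, 147.25, 180, 180, 180, 180].

## Interface

Orientations are given as [roll, pitch, yaw] about the fixed x, y, z axes, in that order (R = Rz(yaw) Ry(pitch) Rx(roll)).
In Python, from workcell import sensors, eyes, workorder gives the robot as it stands. The module is installed in compiled form; this text tells all that it offers.
- The arm moves only by the tool arm_command, never from a script. Its argument "rows" is a list of rows, each a list of 7 numbers: the shift along the tool's x, y, z in units of 60 mm (1.0 is 60 mm), then the turn, a rotation vector about the tool's x, y, z in units of 5 degrees (1.0 is 5 degrees), then the finger opening in mm, from 0 to 94. A call has 1 to 5 rows; each row shifts and turns the commanded pose from where the row before left it, along the tool's axes as they then stand; what a row does not reach is not made up. A row lasts 1/8 s, in which the tool goes at most 62.5 mm and 10.7 degrees, less where a joint would pass 70% of its speed; a pose out of reach is approached as far as the arm can. A call is refused whole if a number of a shift passes 1 or a number of a turn 1, either way. A call with a gripper value outside its range is refused whole. The fingers move at their own pace and stop on an object; the grip force is fixed at half the most. Time passes only in rows, so rows that do not move let the fingers close. It gives the time, the measured TCP pose, the force, the opening and the grip force at its end, in the units of the state.
- sensors.get_state(): the state, without advancing time (a new reading comes with each control period).
- eyes.grab_frame(name): name is "scene" or "side" or "wrist"; returns (picture, depth): 480x640x3 uint8, blue, green, red; 480x640 float32, m along the optical axis (not along the pixel's ray), 0 where there is no reading.
- eyes.get_calibration(name): a dict with "intrinsics" (3x3 intrinsics, pixels), "T" (4x4, takes a point from camera to world coordinates). Camera axes: x right, y down, z forward; pixel columns grow to the right and rows downward; lengths in m; the calibration is good to about 2 mm. A picture is of the moment at which its call begins: read the wrist's pose just before it. get_calibration takes no time and is no camera call; for the wrist camera it gives the pose at the moment of the call.
- workorder.hand_in(): hands the job in; it is judged then, once.
The state is a dict: "t": time; "qpos": joint angles; "joint_velocities": joint speeds; "tau": joint torques, N m; "ee_pos": TCP position; "tool_rot": TCP orientation; "ft_force": force on the tool from outside, world axes, zero at the start; "torque": the same for the moment, N m; "opening": finger opening in m; "grip_force": force on a finger pad.
Only numpy, scipy, OpenCV 4.12 (cv2) and the standard library are available. Lean on these libraries where they do the work, as an engineer would, in place of code of your own. Each camera call takes 0.05 s, during which the arm holds its last target. There are 200 camera calls.

## Task

Pack the torch: lay it lengthwise in the pocket of the packing nest with its thick head in the wide end, and lower it all the way onto the pocket floor before you let go. The pocket has room for fingers only at the cross cut through its side walls, near the tail end, so hold the torch by the part of the barrel that comes to lie there; if you have taken it anywhere else, put it down and take it again. Leave the screwdriver and the glue stick where they lie.

Things in the scene. Friction and masses are not known exactly. Their poses are not given: they have to be found in the camera images.
- torch: Torch, light ribbed barrel, thicker blue head to the robot's right; 157 mm long, lies within 25 deg of the y direction. Origin under its middle, at its underside; +y along it to the tail, z up. To the fingers it is 34 mm wide (x), 36 mm high over y -78..78 mm (head looks 46). Does not roll. 0.2 kg, balanced at the middle; grip hard (60 N) off the middle, else the long end sags.
- torch_head (a point): Point in the middle of the torch's head, at y = -60 mm in the torch's frame and 18 mm above its underside; axes as the torch's.
- nest: Fixed nest, on the left: wooden base 110x204x6 mm, grey walls round a pocket open on top. Origin under the pocket's centre at table level; +y along it to the narrow end, yaw up to 18 deg. Floor z=6, walls to z=50 mm, 94 mm across outside. Inside y -88..88; 54 mm wide (64 for y<-28). Cross cut y 19..71: no side walls, floor level. Torch held at its y=+45 puts the fingers mid-cut when centred.
- screwdriver: Bystander: screwdriver 210 mm long, 30 mm thick red handle, lying crosswise in the same row as the torch. Origin under the middle of its length, y axis along it.
- glue_stick: Bystander: glue stick 96 mm long, 26 mm thick, lying crosswise in the same row as the torch. Origin under the middle of its length, y axis along it.

How it is judged (in metres and radians):
On the way:
1. the torch lies on the pocket floor (its underside less than 8 mm above it) while the fingers still hold it (z of torch in the frame of nest below 0.014 m and x of torch in the frame of nest between -0.015 and 0.015 m and y of torch in the frame of nest between -0.015 and 0.015 m and contact force between the fingers and torch above 1 N), for 0.1 s.
At the end, for the whole second after the job is handed in: The torch rests on the floor of the nest's pocket (underside within 6 mm of it, head point under 32 mm above the nest's underside), its middle within 15 mm of the pocket's centre along and across, its head point over 40 mm from the centre towards the wide end (z of torch in the frame of nest between 0.002 and 0.012 m and x of torch in the frame of nest between -0.015 and 0.015 m and y of torch in the frame of nest between -0.015 and 0.015 m and y of torch_head in the frame of nest below -0.04 m and z of torch_head in the frame of nest below 0.032 m and linear speed of torch below 0.02 m/s); the robot touches nothing.
It fails at once if the screwdriver is displaced by more than 30 mm (distance of screwdriver from where it was at the start of the episode above 0.03 m).
It fails at once if the glue stick is displaced by more than 30 mm (distance of glue_stick from where it was at the start of the episode above 0.03 m).
It also fails if it takes over 38 s, if anything falls off the work surface, if the arm or the gripper's body presses on something with over 40 N, if the wrist force passes 120 N, or if a joint passes its speed limit or range.

## Working session

There is one attempt and no reset: what is moved stays moved. The work goes in short steps, Python scripts to look and compute and a tool call to move; the robot and the scene stay as the last step left them, time stands still between calls to the robot, and variables do not carry over. Pictures are saved under pics/ and viewed, at most 10 in all, crops included, and the job is handed in when it is done.

Besides the shell and the picture viewer there is one more tool, called after ">>>" as name(argument=value, ...) on one line, values as JSON. arm_command: Moves the arm, as the interface text tells. Its arguments: {"type":"object","properties":{"rows":{"type":"array","items":{"type":"array","items":{"type":"number"}}}},"required":["rows"]}

```bash
mkdir -p pics; python3 - <<'E'
from workcell import sensors, eyes
import cv2,numpy as np
s=sensors.get_state(); print({k:np.round(v,3) for k,v in s.items()})
for n in("scene","side"):
    p,d=eyes.grab_frame(n); cv2.imwrite(f"pics/{n}0.png",p); np.save(f"{n}0.npy",d)
    c=eyes.get_calibration(n); print(n,c["intrinsics"],np.round(c["T"],3))
E
```

```text
{'t': np.float64(0.0), 'qpos': array([-7.7980e+01,  1.5847e+01,  8.6293e+01, -1.0000e-03,  7.7962e+01,
       -6.9320e+00]), 'joint_velocities': array([-0.06 , -0.089, -0.065, -0.003,  0.044,  0.019]), 'tau': array([-0.0000e+00, -4.0458e+01, -2.3723e+01,  7.0000e-02,  3.5000e-02,
       -0.0000e+00]), 'ee_pos': array([ 0.187, -0.543,  0.205]), 'tool_rot': array([-1.79899e+02, -1.20000e-02,  1.89530e+01]), 'ft_force': array([-0.466, -0.234, -0.919]), 'torque': array([ 0.03 , -0.035, -0.035]), 'grip_force': np.float64(0.0), 'opening': np.float64(0.094)}
scene [[483.60391732   0.         331.4631113 ]
 [  0.         483.60391732 237.4985223 ]
 [  0.           0.           1.        ]] [[-0.923  0.228 -0.31   0.883]
 [ 0.385  0.572 -0.725  0.89 ]
 [ 0.012 -0.788 -0.616  0.802]
 [ 0.     0.     0.     1.   ]]
side [[530.30488446   0.         323.69139891]
 [  0.         530.30488446 241.30726467]
 [  0.           0.           1.        ]] [[ 0.093  0.786 -0.611  1.215]
 [ 0.996 -0.066  0.067 -0.071]
 [ 0.012 -0.614 -0.789  0.973]
 [ 0.     0.     0.     1.   ]]
```

View pics/scene0.png

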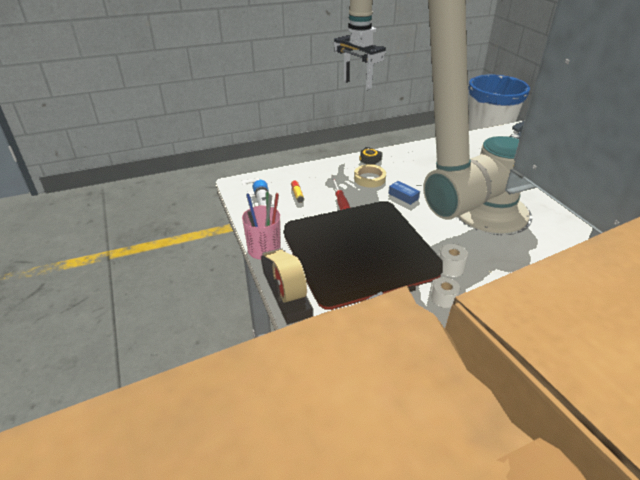

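The scene view is mostly blocked by boxes and a dark tray. A blue head shows near (260,186), the glue stick near (297,190) and a red handle near (343,200).

View pics/side0.png

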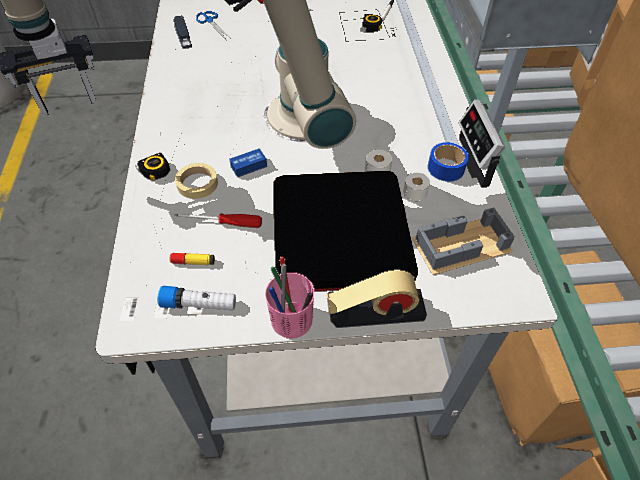

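The side view shows everything that matters. The torch runs from its blue head at (170,297) to its tail at (235,299). The nest is near (465,240), with its narrow end to the right. The black tray, pen cup and tape dispenser stand between them.

```bash
cat > h.py <<'E'
import numpy as np,cv2
from workcell import sensors, eyes
def cloud(d,K,T):
    v,u=np.mgrid[:480,:640]
    P=np.stack([(u-K[0,2])/K[0,0]*d,(v-K[1,2])/K[1,1]*d,d],-1)
    return P@T[:3,:3].T+T[:3,3]
def ray(u,v,K,T,z):
    r=T[:3,:3]@np.array([(u-K[0,2])/K[0,0],(v-K[1,2])/K[1,1],1]); return T[:3,3]+r*(z-T[2,3])/r[2]
def rect(m,X):
    pts=X[m][:,:2].astype(np.float32); (c,s,a)=cv2.minAreaRect(pts*1000); return np.round(c,1),np.round(s,1),round(a,1)
E
python3 - <<'E'
from h import *
p=cv2.imread("pics/side0.png"); d=np.load("side0.npy"); c=eyes.get_calibration("side"); X=cloud(d,c["intrinsics"],c["T"])
def box(n,u0,u1,v0,v1,zmin):
    Y=X[v0:v1,u0:u1].reshape(-1,3); dd=d[v0:v1,u0:u1].ravel(); Y=Y[(dd>0)&(Y[:,2]>zmin)]
    lo,hi=np.percentile(Y,[1,99],axis=0).round(3); print(n,len(Y),lo,hi,end=' ')
    print(*[np.round(q,1) for q in cv2.minAreaRect(Y[:,:2].astype(np.float32)*1000)])
    return Y
box("torch",150,240,280,312,.01);box("glue",165,218,248,270,.01);box("scr",170,265,208,230,.008)
box("tray",272,415,170,290,.01);box("cup",262,316,255,340,.01);box("disp",326,426,268,328,.01)
Y=box("nest",414,516,204,272,.03);Y=box("nesttop",414,516,204,272,.045);box("bluetape",428,468,140,182,.01);box("till",458,502,98,186,.01);box("rolls",364,430,148,202,.01)
box("table",100,130,290,340,-.05)
cv2.imwrite("pics/nc.png",cv2.resize(p[190:290,400:530],None,fx=6,fy=6,interpolation=cv2.INTER_CUBIC)[:600,:780])
E
```

```text
torch 1384 [ 0.584 -0.345  0.013] [ 0.634 -0.192  0.046] [ 606.4 -268.6] [156.7  44.5] 84.1
glue 456 [ 0.483 -0.335  0.011] [ 0.513 -0.24   0.027] [ 495.9 -287.2] [96.6 28. ] 84.2
scr 594 [ 0.364 -0.329  0.01 ] [ 0.415 -0.133  0.032] [ 389.2 -235.1] [208.9  31.1] 80.7
tray 15960 [ 0.298 -0.1    0.029] [0.667 0.23  0.128] [471.8  71.2] [350.9 437.9] 88.4
cup 3273 [ 0.536 -0.119  0.012] [ 0.708 -0.02   0.154] [620.4 -70.2] [ 93.3 179.5] 82.0
disp 5142 [0.579 0.002 0.012] [0.691 0.196 0.117] [634.9  99.7] [202.  119.9] 88.8
nest 1721 [0.441 0.195 0.031] [0.588 0.427 0.054] [509.7 299. ] [106.4 260.5] 17.0
nesttop 1098 [0.44  0.193 0.045] [0.59  0.427 0.054] [509.5 298.9] [106.2 260.7] 17.2
bluetape 1039 [0.203 0.303 0.011] [0.297 0.396 0.052] [268.6 344.1] [ 94.3 143.2] 75.3
till 2752 [0.008 0.371 0.016] [0.328 0.523 0.177] [155.9 457.7] [124.4 356.8] 72.9
rolls 2151 [0.223 0.117 0.013] [0.395 0.282 0.058] [314.9 208.6] [170.5 186.4] 81.5
table 1402 [ 0.556 -0.471 -0.005] [ 0.675 -0.408  0.003] [ 615.8 -442.2] [131.3  62.1] 6.0
```

View pics/nc.png

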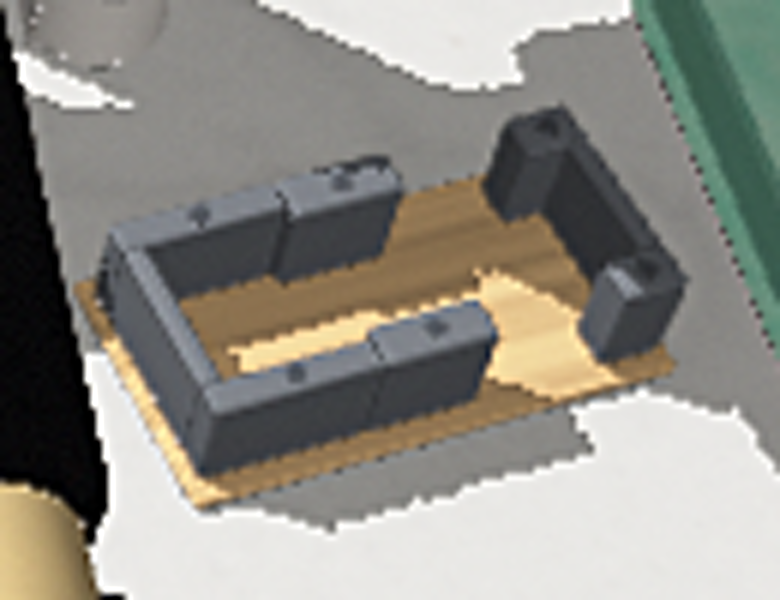

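The crop shows the nest whole. The wide end is at left (110,300), the cross cut at about (450,240), and the narrow end at right (620,200). +y runs right and up, so the yaw is positive.

```bash
python3 - <<'E'
from h import *
p=cv2.imread("pics/side0.png"); d=np.load("side0.npy"); c=eyes.get_calibration("side"); X=cloud(d,c["intrinsics"],c["T"])
hsv=cv2.cvtColor(p,cv2.COLOR_BGR2HSV)
m=np.zeros((480,640),bool); m[204:272,414:516]=1
w=m&(d>0)&(X[...,2]>.044)&(X[...,2]<.056)&(p.max(2)>50)&(p.max(2)<190)&(X[...,1]>.2)
k=cv2.connectedComponentsWithStats(w.astype(np.uint8))
print([list(s) for s in k[2][1:] if s[4]>20])
w2=np.isin(k[1],[i for i in range(1,k[0]) if k[2][i][4]>20])
print("walls",w2.sum(),rect(w2,X),np.median(X[w2][:,2]))
b=m&(d>0)&(X[...,2]>.001)&(X[...,1]>.2)&(X[...,2]<.06)&(hsv[...,1]>90)&(hsv[...,0]<25)
print("base",b.sum(),rect(b,X), "wood z",np.median(X[b][:,2]))
t=np.zeros((480,640),bool); t[280:312,150:240]=1; t&=(d>0)&(X[...,2]>.012)
blue=t&(hsv[...,1]>100); bar=t&~blue
print("torch all",rect(t,X)); print("blue",rect(blue,X),X[blue][:,2].max()); print("barrel",rect(bar,X))
# ridge of barrel: max z per y bin
Y=X[bar]; 
for lo in np.arange(-.30,-.19,.015):
    q=Y[(Y[:,1]>=lo)&(Y[:,1]<lo+.015)]
    if len(q)>5: print(lo.round(3),q[:,2].max().round(3),np.percentile(q[:,0],[2,98]).round(4), q[q[:,2]>np.percentile(q[:,2],80)][:,0].mean().round(4))
E
```

```text
[[np.int32(484), np.int32(208), np.int32(30), np.int32(34), np.int32(256)], [np.int32(418), np.int32(216), np.int32(65), np.int32(45), np.int32(819)]]
walls 1075 (array([501. , 326.7]), array([ 97.6, 198.3]), 14.0) 0.049245215520484
base 1402 (array([501. , 327.1]), array([112.3, 204.7]), 14.2) wood z 0.005950462176543103
torch all (array([ 606.4, -268.6]), array([156.7,  44.5]), 84.1)
blue (array([ 601.3, -322. ]), array([46.7, 44.8]), 80.7) 0.047593172355360425
barrel (array([ 609.6, -268.8]), array([156.4,  38. ]), 82.6)
-0.3 0.043 [0.5897 0.6222] 0.6047
-0.285 0.041 [0.5937 0.6235] 0.6054
-0.27 0.041 [0.596  0.6266] 0.61
-0.255 0.042 [0.5988 0.6287] 0.6116
-0.24 0.039 [0.6021 0.631 ] 0.6139
-0.225 0.038 [0.6033 0.6332] 0.6172
-0.21 0.038 [0.6067 0.6354] 0.6185
-0.195 0.035 [0.6042 0.6311] 0.6164
```

```bash
cat >> h.py <<'E'
def plan(pos,yaw,n,p0=None,y0=None):
    s=sensors.get_state(); p0=s["ee_pos"] if p0 is None else p0; y0=s["tool_rot"][2] if y0 is None else y0
    dy=(yaw-y0)/n; D=(np.array(pos)-p0)/n; psi=y0
    for i in range(n):
        a=np.radians(psi); c,q=np.cos(a),np.sin(a)
        print(i,np.round([(c*D[0]+q*D[1])/.06,(q*D[0]-c*D[1])/.06,-D[2]/.06,0,0,-dy/5],2).tolist()); psi+=dy
E
python3 - <<'E'
from h import *
plan([.618,-.224,.2],80.7,13)
d=np.load("side0.npy"); c=eyes.get_calibration("side"); X=cloud(d,c["intrinsics"],c["T"])
for u,v in[(340,200),(340,280),(490,184),(530,250),(545,300),(480,130),(490,150),(283,265),(290,300)]: print(u,v,X[v,u].round(3))
E
```

```text
0 [0.66, -0.21, 0.01, 0.0, 0.0, -0.95]
1 [0.67, -0.15, 0.01, 0.0, 0.0, -0.95]
2 [0.68, -0.1, 0.01, 0.0, 0.0, -0.95]
3 [0.69, -0.04, 0.01, 0.0, 0.0, -0.95]
4 [0.69, 0.02, 0.01, 0.0, 0.0, -0.95]
5 [0.68, 0.07, 0.01, 0.0, 0.0, -0.95]
6 [0.68, 0.13, 0.01, 0.0, 0.0, -0.95]
7 [0.66, 0.19, 0.01, 0.0, 0.0, -0.95]
8 [0.64, 0.24, 0.01, 0.0, 0.0, -0.95]
9 [0.62, 0.29, 0.01, 0.0, 0.0, -0.95]
10 [0.6, 0.34, 0.01, 0.0, 0.0, -0.95]
11 [0.57, 0.39, 0.01, 0.0, 0.0, -0.95]
12 [0.53, 0.44, 0.01, 0.0, 0.0, -0.95]
340 200 [0.382 0.057 0.051]
340 280 [0.603 0.032 0.047]
490 184 [0.315 0.45  0.003]
530 250 [ 0.485  0.517 -0.059]
545 300 [0.662 0.471 0.001]
480 130 [0.236 0.418 0.114]
490 150 [0.306 0.424 0.112]
283 265 [ 0.631 -0.084  0.155]
290 300 [ 0.643 -0.075  0.047]
```

>>> arm_command(rows=[[0.66,-0.21,0.01,0,0,-0.95,94],[0.67,-0.15,0.01,0,0,-0.95,94],[0.68,-0.1,0.01,0,0,-0.95,94],[0.69,-0.04,0.01,0,0,-0.95,94],[0.69,0.02,0.01,0,0,-0.95,94]])

```text
t: 0.72
ee_pos: [0.3538, -0.4197, 0.2021]
tool_rot: [-180.0, -0.0, 42.9]
ft_force: [-0.4, -0.9, 0.1]
opening: 0.0942
grip_force: 0.0
```

>>> arm_command(rows=[[0.68,0.07,0.01,0,0,-0.95,94],[0.68,0.13,0.01,0,0,-0.95,94],[0.66,0.19,0.01,0,0,-0.95,94],[0.64,0.24,0.01,0,0,-0.95,94],[0.62,0.29,0.01,0,0,-0.95,94]])

```text
t: 1.35
ee_pos: [0.5192, -0.2972, 0.199]
tool_rot: [-180.0, -0.0, 66.6]
ft_force: [-1.4, 0.8, -0.4]
opening: 0.0941
grip_force: 0.0
```

>>> arm_command(rows=[[0.6,0.34,0.01,0,0,-0.95,94],[0.57,0.39,0.01,0,0,-0.95,94],[0.53,0.44,0.01,0,0,-0.95,94],[0,0,0,0,0,0,94],[0,0,0,0,0,0,94]])

```text
t: 1.98
ee_pos: [0.6173, -0.2243, 0.1971]
tool_rot: [-179.9, 0.0, 80.7]
ft_force: [-0.2, 0.6, 0.6]
opening: 0.0941
grip_force: 0.0
```

```bash
python3 - <<'E'
from h import *
s=sensors.get_state(); c=eyes.get_calibration("wrist"); p,d=eyes.grab_frame("wrist")
cv2.imwrite("pics/w1.png",p); np.save("w1.npy",d); np.savez("w1c.npz",**c); print(s["t"],s["ee_pos"].round(4),s["tool_rot"].round(2)); print(c["T"].round(3))
E
```

```text
1.975 [ 0.6173 -0.2243  0.1971] [-1.799e+02  2.000e-02  8.069e+01]
[[ 0.987 -0.155 -0.046  0.63 ]
 [-0.162 -0.949 -0.272 -0.145]
 [-0.002  0.276 -0.961  0.376]
 [ 0.     0.     0.     1.   ]]
```

View pics/w1.png

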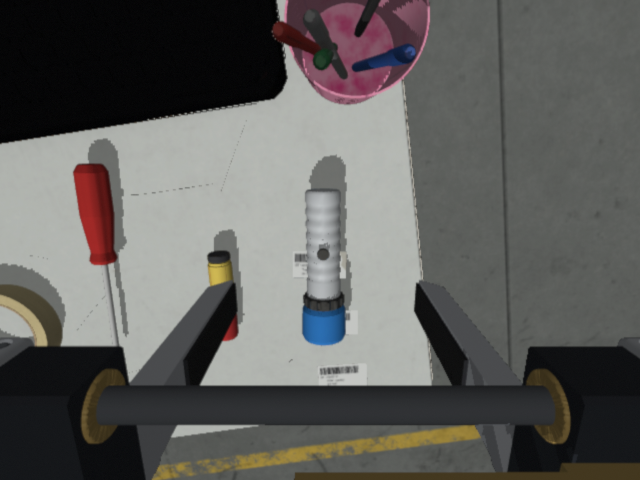

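The wrist view shows the torch nearly upright in the picture. The tail is at (322,190), the barrel runs down to (323,295), and the blue head ends at (323,342). The torch lies between the open fingers.

```bash
python3 - <<'E'
from h import *
p=cv2.imread("pics/w1.png"); d=np.load("w1.npy"); c=np.load("w1c.npz"); K,T=c["intrinsics"],c["T"]; X=cloud(d,K,T)
m=np.zeros((480,640),bool); m[170:352,285:365]=1; m&=(d>0)&(X[...,2]>.008)
Y=X[m]; hsv=cv2.cvtColor(p,cv2.COLOR_BGR2HSV); b=m&(hsv[...,1]>100)
print("all",rect(m,X),"barrel",rect(m&~b,X),"blue",rect(b,X))
rows=np.arange(200,290,3); mid=[]
for v in rows:
    u=np.flatnonzero(m[v]); mid.append(ray((u.min()+u.max())/2,v,K,T,.02))
mid=np.array(mid); f=np.polyfit(mid[:,1],mid[:,0],1); print("axis slope yaw",-np.degrees(np.arctan(f[0])),mid[0].round(4),mid[-1].round(4), "w",X[200:290][m[200:290]][:,2].max())
th=np.arctan(f[0]); ax=np.array([np.sin(th),np.cos(th)]); pr=Y[:,:2]@ax; print("along",np.percentile(pr,[0,.5,99.5,100]).round(4))
mc=(pr.min()+pr.max())/2
for o in(0,.045):
    y=(mc+o); # point on line x=f0*y+f1 with proj y
    yy=(y-ax[0]*f[1])/(ax[0]*f[0]+ax[1]); print(o,np.polyval(f,yy).round(4),yy.round(4))
E
```

```text
all (array([ 608.4, -268.1]), array([155.8,  44.3]), 80.5) barrel (array([ 608.3, -267.6]), array([154.9,  44.2]), 80.7) blue (array([ 598., -326.]), array([37.6, 43.7]), 82.4)
axis slope yaw -8.86458618172203 [ 0.6177 -0.2017  0.02  ] [ 0.6038 -0.2916  0.02  ] w 0.04117173018801046
along [-0.2489 -0.2469 -0.0935 -0.0932]
0 0.6075 -0.2679
0.045 0.6144 -0.2234
```

>>> arm_command(rows=[[0.01,-0.04,0.8,0,0,-0.06,94],[0,0,0.8,0,0,0,94],[0,0,0.8,0,0,0,94],[0,0,0.5,0,0,0,94],[0,0,0.25,0,0,0,94]])

```text
t: 2.65
ee_pos: [0.6138, -0.2238, 0.0071]
tool_rot: [-179.8, -0.0, 80.9]
ft_force: [0.4, -1.0, -0.0]
opening: 0.0939
grip_force: 0.0
```

>>> arm_command(rows=[[0,0,0,0,0,0,50],[0,0,0,0,0,0,20],[0,0,0,0,0,0,0],[0,0,0,0,0,0,0],[0,0,0,0,0,0,0]])

```text
t: 3.28
ee_pos: [0.616, -0.2232, 0.0091]
tool_rot: [180.0, 0.0, 81.0]
ft_force: [0.0, 0.5, 0.2]
opening: 0.0479
grip_force: 0.0
```

>>> arm_command(rows=[[0,0,0,0,0,0,0],[0,0,0,0,0,0,0],[0,0,-0.1,0,0,0,0],[0,0,-0.2,0,0,0,0],[0,0,0,0,0,0,0]])

```text
t: 3.9
ee_pos: [0.6169, -0.2237, 0.0282]
tool_rot: [179.8, 0.1, 81.0]
ft_force: [0.5, 0.0, -1.7]
opening: 0.034
grip_force: 30.0
```

>>> arm_command(rows=[[0,0,-0.3,0,0,0,0],[0,0,-0.5,0,0,0,0],[0,0,-0.5,0,0,0,0],[0,0,0,0,0,0,0],[0,0,0,0,0,0,0]])

```text
t: 4.53
ee_pos: [0.6151, -0.2229, 0.1041]
tool_rot: [-179.9, -0.0, 81.0]
ft_force: [-0.6, 0.6, -1.7]
opening: 0.034
grip_force: 30.0
```

```bash
cat > chk.py <<'E'
from h import *
import sys
n=sys.argv[1]
s=sensors.get_state(); c=eyes.get_calibration("wrist"); p,d=eyes.grab_frame("wrist"); cv2.imwrite(f"pics/{n}.png",p)
print(s["t"],s["ee_pos"].round(4),s["tool_rot"].round(2),s["opening"].round(4),s["ft_force"].round(1),s["torque"].round(2))
X=cloud(d,c["intrinsics"],c["T"])
# tool frame
from scipy.spatial.transform import Rotation as R
Rm=R.from_euler("xyz",s["tool_rot"],degrees=True).as_matrix(); Y=(X-s["ee_pos"])@Rm
m=(d>0)&(abs(Y[...,1])<.022)&(abs(Y[...,0])<.14)&(Y[...,2]>-.055)&(Y[...,2]<.06)&(abs(Y[...,2])<.06)
m&=(X[...,2]>.012)
for lo in np.arange(-.13,.06,.015):
    q=Y[m&(Y[...,0]>=lo)&(Y[...,0]<lo+.015)]
    if len(q)>8: print(lo.round(3),len(q),"y",q[:,1].mean().round(4),"top z",np.percentile(q[:,2],3).round(4))
q=Y[m]; print("x ends",q[:,0].min().round(4),q[:,0].max().round(4))
E
python3 chk.py w2
```

```text
Traceback (most recent call last):
  File "chk.py", line 5, in <module>
    print(s["t"],s["ee_pos"].round(4),s["tool_rot"].round(2),s["opening"].round(4),s["ft_force"].round(1),s["torque"].round(2))
                                                             ^^^^^^^^^^^^^^^^^^
AttributeError: 'float' object has no attribute 'round'
```

View pics/w2.png

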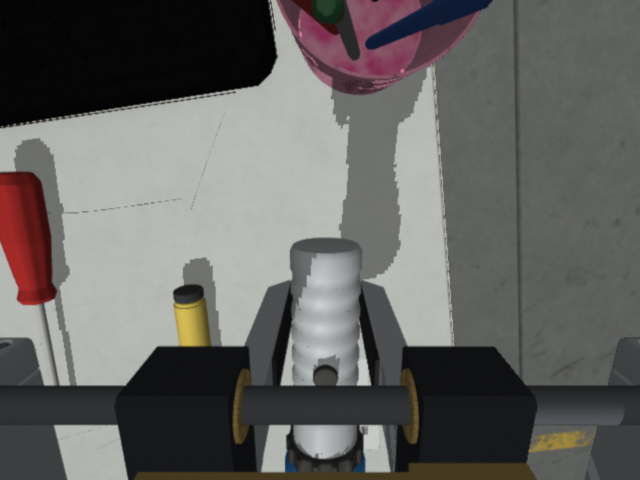

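The torch is held in the fingers, with its tail top edge at (325,240) and the gripper bar hiding the middle. The tail's end face is visible, so the head may be sagging. I'll measure it.

```bash
sed -i 's/s\["opening"\].round(4)/round(s["opening"],4)/' chk.py; python3 chk.py w3; python3 - <<'E'
from h import *
c=eyes.get_calibration("side"); p,d=eyes.grab_frame("side"); X=cloud(d,c["intrinsics"],c["T"]); cv2.imwrite("pics/s3.png",p)
hsv=cv2.cvtColor(p,cv2.COLOR_BGR2HSV)
r=(d>0)&(X[...,0]>.55)&(X[...,0]<.68)&(X[...,1]>-.38)&(X[...,1]<-.15)&(X[...,2]>.01)
b=r&(hsv[...,1]>100)&(abs(hsv[...,0].astype(int)-105)<20)
print("blue",b.sum(),X[b].min(0).round(3),X[b].max(0).round(3))
w=r&(hsv[...,1]<40)&(hsv[...,2]>130)&(X[...,2]<.16)
for lo in np.arange(-.36,-.17,.015):
    q=X[w&(X[...,1]>=lo)&(X[...,1]<lo+.015)]
    if len(q)>8: print(lo.round(3),len(q),np.percentile(q[:,2],[3,97]).round(3))
E
```

```text
4.575 [ 0.6148 -0.2227  0.1034] [-1.7987e+02 -4.0000e-02  8.1000e+01] 0.0336 [-0.5  1.2 -2.3] [-0.01 -0.11  0.06]
-0.1 229 y 0.001 top z -0.0257
-0.085 2090 y -0.0006 top z -0.0329
-0.07 1268 y -0.0004 top z -0.0298
-0.04 1115 y -0.0003 top z -0.0313
-0.025 2062 y -0.0002 top z -0.0307
-0.01 2638 y -0.0002 top z -0.0513
0.005 3514 y 0.0 top z -0.0527
0.02 2686 y -0.0001 top z -0.0262
x ends -0.0939 0.14
blue 2051 [ 0.554 -0.347  0.109] [ 0.674 -0.15   0.529]
-0.24 13 [0.111 0.122]
-0.225 75 [0.109 0.13 ]
-0.21 129 [0.108 0.131]
-0.195 17 [0.121 0.13 ]
```

```bash
cat > sidechk.py <<'E'
from h import *
import sys
c=eyes.get_calibration("side"); p,d=eyes.grab_frame("side"); X=cloud(d,c["intrinsics"],c["T"]); cv2.imwrite(f"pics/{sys.argv[1]}.png",p); np.save(f"{sys.argv[1]}.npy",d)
s=sensors.get_state(); tp=s["ee_pos"]; a=np.radians(s["tool_rot"][2]); t=np.array([np.cos(a),np.sin(a)]); nn=np.array([t[1],-t[0]])
L=(X[...,:2]-tp[:2])@t; W=(X[...,:2]-tp[:2])@nn; Z=X[...,2]-tp[2]
m=(d>0)&(abs(W)<.03)&(L>-.14)&(L<.06)&(Z>-.08)&(Z<.05)&(X[...,2]>float(sys.argv[2]))
for lo in np.arange(-.135,.05,.012):
    q=m&(L>=lo)&(L<lo+.012)
    if q.sum()>8: print(lo.round(3),q.sum(),"z",np.percentile(Z[q],[1,99]).round(4),"w",np.percentile(W[q],[2,98]).round(4))
print("L ends",L[m].min().round(4),L[m].max().round(4))
v,u=np.nonzero(m); print(u.min(),u.max(),v.min(),v.max())
u0,v0=max(u.min()-40,0),max(v.min()-40,0)
cv2.imwrite(f"pics/{sys.argv[1]}c.png",cv2.resize(p[v0:v0+130,u0:u0+170],None,fx=4.5,fy=4.5)[:600,:800])
E
python3 sidechk.py s4 .02
```

```text
-0.123 144 z [0.0058 0.0389] w [-0.0159  0.0227]
-0.111 141 z [0.0077 0.0387] w [-0.0135  0.0224]
-0.099 156 z [0.0078 0.0383] w [-0.0166  0.0224]
-0.087 135 z [0.0018 0.0349] w [-0.014   0.0207]
-0.003 51 z [0.0042 0.0271] w [-0.0264  0.0293]
0.009 114 z [0.004  0.0283] w [-0.0123  0.0181]
0.021 130 z [-0.0029  0.0285] w [-0.0123  0.0173]
L ends -0.1239 0.0321
146 229 259 288
```

View pics/s4c.png

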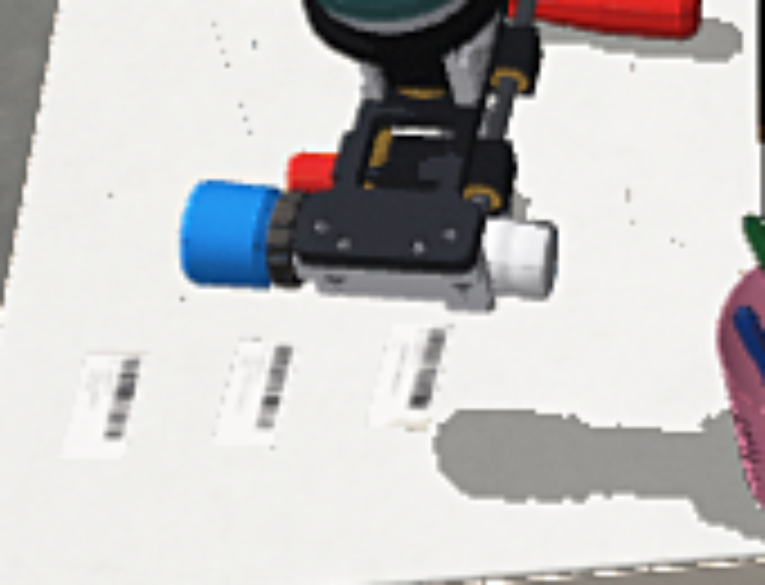

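Held at 46 mm towards the tail and level: head top minus barrel top is the same as on the table. Next I'll lift and carry.

>>> arm_command(rows=[[0,0,-0.4,0,0,0,0],[0,0,-0.6,0,0,0,0],[0,0,-0.6,0,0,0,0],[0,0,-0.4,0,0,0,0],[0,0,0,0,0,0,0]])

```text
t: 5.35
ee_pos: [0.6167, -0.2236, 0.2261]
tool_rot: [179.8, 0.1, 81.0]
ft_force: [0.2, -0.3, -1.7]
opening: 0.034
grip_force: 30.0
```

```bash
python3 -c "
from h import *
plan([.490,.3715,.22],104.1,15)"
```

```text
0 [0.63, -0.24, 0.01, 0.0, 0.0, -0.31]
1 [0.64, -0.23, 0.01, 0.0, 0.0, -0.31]
2 [0.64, -0.21, 0.01, 0.0, 0.0, -0.31]
3 [0.65, -0.19, 0.01, 0.0, 0.0, -0.31]
4 [0.65, -0.17, 0.01, 0.0, 0.0, -0.31]
5 [0.66, -0.16, 0.01, 0.0, 0.0, -0.31]
6 [0.66, -0.14, 0.01, 0.0, 0.0, -0.31]
7 [0.67, -0.12, 0.01, 0.0, 0.0, -0.31]
8 [0.67, -0.1, 0.01, 0.0, 0.0, -0.31]
9 [0.67, -0.08, 0.01, 0.0, 0.0, -0.31]
10 [0.67, -0.07, 0.01, 0.0, 0.0, -0.31]
11 [0.67, -0.05, 0.01, 0.0, 0.0, -0.31]
12 [0.68, -0.03, 0.01, 0.0, 0.0, -0.31]
13 [0.68, -0.01, 0.01, 0.0, 0.0, -0.31]
14 [0.68, 0.01, 0.01, 0.0, 0.0, -0.31]
```

>>> arm_command(rows=[[0.4,-0.24,0,0,0,-0.31,0],[0.64,-0.23,0,0,0,-0.31,0],[0.64,-0.21,0,0,0,-0.31,0],[0.65,-0.19,0,0,0,-0.31,0],[0.65,-0.17,0,0,0,-0.31,0]])

```text
t: 5.98
ee_pos: [0.5698, -0.0372, 0.2223]
tool_rot: [-179.8, -0.0, 88.8]
ft_force: [-0.3, -0.1, -1.2]
opening: 0.0338
grip_force: 30.0
```

>>> arm_command(rows=[[0.66,-0.16,0,0,0,-0.31,0],[0.66,-0.14,0,0,0,-0.31,0],[0.67,-0.12,0,0,0,-0.31,0],[0.67,-0.1,0,0,0,-0.31,0],[0.67,-0.08,0,0,0,-0.31,0]])

```text
t: 6.6
ee_pos: [0.5274, 0.1611, 0.2224]
tool_rot: [-179.8, 0.0, 96.5]
ft_force: [-0.1, -0.3, -1.4]
opening: 0.0342
grip_force: 30.0
```

>>> arm_command(rows=[[0.67,-0.07,0,0,0,-0.31,0],[0.67,-0.05,0,0,0,-0.31,0],[0.68,-0.03,0,0,0,-0.31,0],[0.68,-0.01,0,0,0,-0.31,0],[0.5,0.01,0,0,0,-0.31,0]])

```text
t: 7.22
ee_pos: [0.4869, 0.3494, 0.2221]
tool_rot: [-179.8, 0.0, 104.4]
ft_force: [-0.0, -0.4, -2.5]
opening: 0.0338
grip_force: 30.0
```

>>> arm_command(rows=[[0.4,0,0,0,0,0,0],[0,0,0,0,0,0,0],[0,0,0,0,0,0,0]])

```text
t: 7.6
ee_pos: [0.4821, 0.3705, 0.2232]
tool_rot: [-179.9, 0.1, 104.3]
ft_force: [1.1, 0.4, -1.8]
opening: 0.0336
grip_force: 30.0
```

```bash
python3 sidechk.py s5 .1; python3 - <<'E'
from h import *
c=eyes.get_calibration("wrist"); p,d=eyes.grab_frame("wrist"); s=sensors.get_state(); cv2.imwrite("pics/w5.png",p); np.save("w5.npy",d); np.savez("w5c.npz",**c); print(s["t"],s["ee_pos"],s["tool_rot"])
E
```

```text
-0.135 60 z [-0.0058  0.0373] w [-0.0201  0.0211]
-0.123 273 z [-0.0053  0.0378] w [-0.0205  0.0214]
-0.111 137 z [0.0043 0.0382] w [-0.0163  0.0219]
-0.099 101 z [0.0054 0.0364] w [-0.0133  0.0218]
-0.087 107 z [0.0034 0.0355] w [-0.0144  0.0193]
-0.075 96 z [0.0039 0.032 ] w [-0.0088  0.0177]
-0.063 94 z [0.0018 0.0312] w [-0.0124  0.0166]
-0.051 95 z [0.0012 0.0297] w [-0.0112  0.0166]
-0.039 97 z [0.0027 0.0323] w [-0.0099  0.0163]
-0.027 87 z [0.0039 0.0316] w [-0.0103  0.0169]
-0.015 294 z [0.0025 0.0497] w [-0.0285  0.0286]
-0.003 142 z [0.0111 0.0489] w [-0.0199  0.0289]
0.009 13 z [0.0104 0.0412] w [-0.0226  0.0263]
0.021 25 z [0.0034 0.0233] w [-0.0029  0.0175]
L ends -0.1257 0.0298
445 522 143 189
7.7 [0.48257805 0.37039987 0.22397592] [-1.79941101e+02  5.09742440e-02  1.04201741e+02]
```

View pics/w5.png

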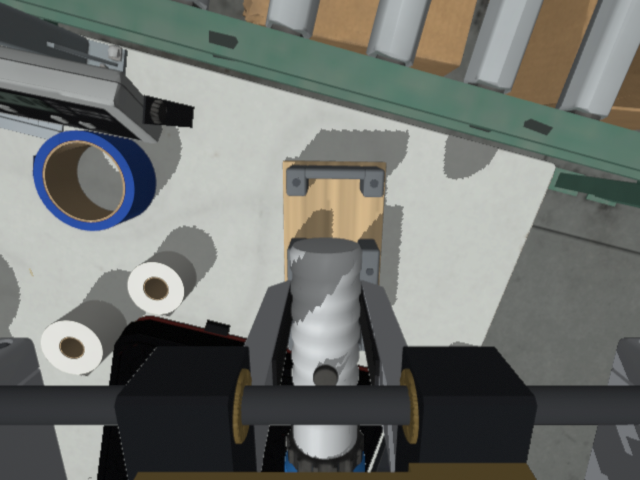

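The wrist view shows the nest's narrow end: the wall is at (335,180) and the base's far edge runs from (284,162) to (387,162). The torch tail at (325,243) hides the rest.

```bash
python3 - <<'E'
from h import *
p=cv2.imread("pics/w5.png"); d=np.load("w5.npy"); c=np.load("w5c.npz"); K,T=c["intrinsics"],c["T"]; X=cloud(d,K,T)
hsv=cv2.cvtColor(p,cv2.COLOR_BGR2HSV)
m=np.zeros((480,640),bool); m[150:290,270:400]=1; m&=(d>0)
w=m&(X[...,2]>.045)&(X[...,2]<.056)
wn=w.copy(); wn[235:]=0
print("end wall",wn.sum(),rect(wn,X),X[wn][:,2].mean())
b=m&(X[...,2]>.002)&(X[...,2]<.01); b[240:]=0; b&=(hsv[...,1]>60)
print("base bit",rect(b,X))
th=np.radians(14.1); ey=np.array([-np.sin(th),np.cos(th)]); ex=np.array([np.cos(th),np.sin(th)])
for n,k in(("wall",wn),("base",b)):
    q=X[k][:,:2]-[.501,.327]; print(n,"x",np.percentile(q@ex,[0.5,99.5]).round(4),"y",np.percentile(q@ey,[.5,99.5]).round(4))
E
```

```text
end wall 1786 (array([480.9, 411.3]), array([94.1, 26.8]), 13.5) 0.048992493197916376
base bit (array([486.6, 385.9]), array([109.1,  85.6]), 13.8)
wall x [-0.0458  0.0474] y [0.0731 0.1003]
base x [-0.0537  0.0542] y [0.0194 0.1034]
```

>>> arm_command(rows=[[0.02,0.14,0.3,0,0,0.06,0],[0,0,0.6,0,0,0,0],[0,0,0.8,0,0,0,0],[0,0,0.6,0,0,0,0],[0,0,0.15,0,0,0,0]])

```text
t: 8.32
ee_pos: [0.4888, 0.373, 0.074]
tool_rot: [-179.7, 0.1, 103.9]
ft_force: [-0.2, -0.7, -2.1]
opening: 0.0339
grip_force: 30.0
```

>>> arm_command(rows=[[0,0,0,0,0,0,0],[0,0,0,0,0,0,0]])

```text
t: 8.57
ee_pos: [0.4917, 0.3753, 0.0792]
tool_rot: [179.8, -0.0, 103.9]
ft_force: [-0.2, -0.0, -1.2]
opening: 0.0337
grip_force: 30.0
```

```bash
python3 sidechk.py s6 .055;  python3 - <<'E'
from workcell import sensors
s=sensors.get_state(); print(s["t"],s["ee_pos"],s["tool_rot"])
E
```

```text
-0.135 48 z [-0.0066  0.0369] w [-0.0204  0.02  ]
-0.123 219 z [-0.0057  0.0385] w [-0.0212  0.0215]
-0.111 105 z [0.0072 0.039 ] w [-0.0152  0.0216]
-0.099 89 z [0.0095 0.037 ] w [-0.0121  0.0214]
-0.087 85 z [0.004  0.0355] w [-0.015   0.0205]
-0.075 81 z [0.0053 0.0319] w [-0.0123  0.017 ]
-0.063 77 z [0.0059 0.0311] w [-0.0108  0.016 ]
-0.051 78 z [0.0049 0.0301] w [-0.0126  0.0165]
-0.039 84 z [0.0033 0.034 ] w [-0.0112  0.0165]
-0.027 74 z [0.0032 0.0317] w [-0.0099  0.017 ]
-0.015 227 z [0.0044 0.0495] w [-0.0293  0.0289]
-0.003 116 z [0.0108 0.0496] w [-0.02    0.0289]
0.021 13 z [0.0068 0.0209] w [0.0103 0.019 ]
L ends -0.1266 0.0312
435 506 196 238
8.625 [0.4916657  0.37530491 0.07936916] [ 1.79804367e+02 -5.34689078e-02  1.03946539e+02]
```

View pics/s6c.png

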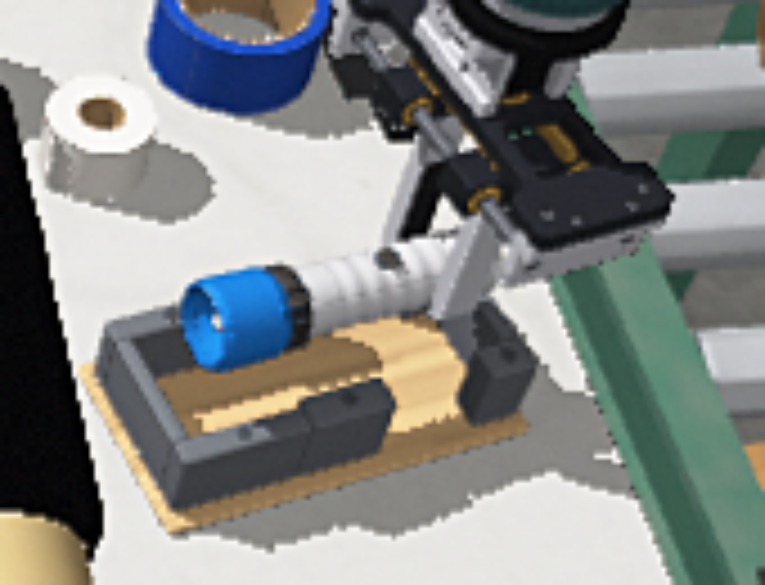

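The crop shows the torch level above the pocket, in line with it. The blue head is at (240,315) over the wide end and the fingers are over the cross cut near (460,290). Lowering now.

>>> arm_command(rows=[[-0.01,-0.01,0.4,0,0,0,0],[0,0,0.3,0,0,0,0],[0,0,0.2,0,0,0,0],[0,0,0.08,0,0,0,0],[0,0,0.0,0,0,0,0]])

```text
t: 9.25
ee_pos: [0.4902, 0.3741, 0.0192]
tool_rot: [180.0, -0.0, 104.0]
ft_force: [-0.9, 0.6, -1.4]
opening: 0.0336
grip_force: 30.0
```

>>> arm_command(rows=[[0,0,0.03,0,0,0,0],[0,0,0,0,0,0,0],[0,0,0,0,0,0,0]])

```text
t: 9.62
ee_pos: [0.4901, 0.374, 0.0173]
tool_rot: [180.0, -0.0, 104.0]
ft_force: [0.2, -0.2, -1.6]
opening: 0.0336
grip_force: 30.0
```

>>> arm_command(rows=[[0,0,0.03,0,0,0,0],[0,0,0,0,0,0,0],[0,0,0,0,0,0,0]])

```text
t: 10.0
ee_pos: [0.4899, 0.3739, 0.0152]
tool_rot: [-180.0, 0.0, 103.9]
ft_force: [0.0, 0.7, -1.7]
opening: 0.0338
grip_force: 30.0
```

>>> arm_command(rows=[[0,0,0.025,0,0,0,0],[0,0,0,0,0,0,0],[0,0,0,0,0,0,0]])

```text
t: 10.38
ee_pos: [0.4901, 0.374, 0.0147]
tool_rot: [180.0, -0.0, 104.0]
ft_force: [-1.4, -1.0, 5.4]
opening: 0.0339
grip_force: 30.0
```

Contact with the floor (+5.4 N, TCP 14.7 mm). I'll check the height in the side view before letting go.

```bash
python3 sidechk.py s7 .05 | cut -c1-60
```

```text
-0.123 28 z [0.0353 0.0398] w [-0.0111  0.012 ]
-0.111 27 z [0.0353 0.0405] w [-0.009   0.0106]
-0.099 11 z [0.0355 0.0384] w [-0.0091  0.0076]
-0.015 56 z [0.0354 0.0488] w [-0.0292  0.029 ]
-0.003 22 z [0.0366 0.0495] w [-0.02    0.0292]
L ends -0.14 0.0101
425 496 215 252
```

>>> arm_command(rows=[[0,0,0,0,0,0,60],[0,0,0,0,0,0,70],[0,0,0,0,0,0,70],[0,0,0,0,0,0,70],[0,0,0,0,0,0,70]])

```text
t: 11.05
ee_pos: [0.4899, 0.3739, 0.0136]
tool_rot: [-180.0, 0.0, 104.0]
ft_force: [0.3, 0.3, 0.4]
opening: 0.0699
grip_force: 0.0
```

>>> arm_command(rows=[[0,0,-0.2,0,0,0,70],[0,0,-0.5,0,0,0,70],[0,0,-0.8,0,0,0,70],[0,0,-0.8,0,0,0,70],[0,0,-0.5,0,0,0,70]])

```text
t: 11.68
ee_pos: [0.4908, 0.3745, 0.1856]
tool_rot: [179.7, -0.1, 104.0]
ft_force: [0.6, 0.3, -0.2]
opening: 0.07
grip_force: 0.0
```

```bash
python3 - <<'E'
from h import *
s=sensors.get_state(); print(s["t"],s["ee_pos"],s["opening"],s["ft_force"])
c=eyes.get_calibration("side"); p,d=eyes.grab_frame("side"); X=cloud(d,c["intrinsics"],c["T"])
th=np.radians(13.9); ey=np.array([-np.sin(th),np.cos(th)]); ex=np.array([np.cos(th),np.sin(th)]); q=X[...,:2]-[.5015,.328]; x=q@ex; y=q@ey
m=(d>0)&(abs(x)<.026)&(abs(y)<.086)&(X[...,2]>.012)&(X[...,2]<.07)
hsv=cv2.cvtColor(p,cv2.COLOR_BGR2HSV); b=m&(hsv[...,1]>100)&(abs(hsv[...,0].astype(int)-105)<20)
w=m&(p.min(2)>140)
for n,k in(("blue",b),("white",w)): print(n,k.sum(),"x",np.percentile(x[k],[1,99]).round(4),"y",np.percentile(y[k],[1,99]).round(4),"z",np.percentile(X[k][:,2],[1,99]).round(4))
cv2.imwrite("pics/s8c.png",cv2.resize(p[180:300,390:540],None,fx=5,fy=5))
E
```

```text
11.675 [0.49081129 0.37450702 0.18559947] 0.07004501779012744 [ 0.59566022  0.28797391 -0.22587911]
blue 321 x [-0.0213  0.0208] y [-0.0768 -0.0386] z [0.0138 0.0537]
white 426 x [-0.0158  0.0148] y [-0.0588  0.0765] z [0.0308 0.0473]
```

View pics/s8c.png

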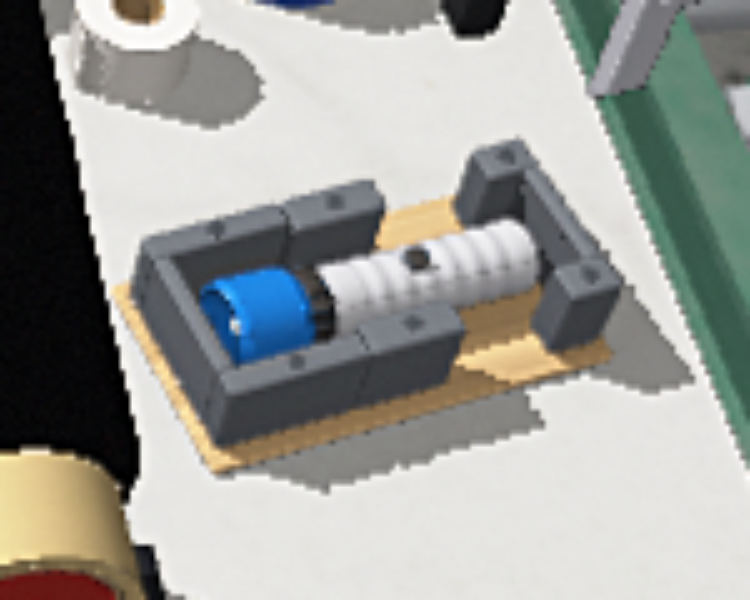

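The torch lies centred and flat in the pocket, with its head at (260,310) in the wide end and its tail at (515,250). The gripper is clear.

```bash
python3 -c "
from workcell import workorder
print(workorder.hand_in())"
```

```text
the job is handed in; nothing more can be done
None
```

The torch is packed: it lies centred on the pocket floor with its head in the wide end, I let go only after it touched the floor, and the job was handed in at about 12 s (no verdict was returned).

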